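# Soap into the low pot, lid over from the tall pot

## Task

Put the bar of soap away: lay it in the open low pot on the glass shelf. Then lift the wooden lid off the tall pot by its knob and close the low pot with it, lowering the lid into place rather than dropping it, so that it sits level and fully home over the soap. Leave both pots standing about where they are, the tall one open, and do not disturb the other things.

Things in the scene. Friction and masses are not known exactly. Their poses are not given: they have to be found in the camera images.
- low_pot: Low round white ceramic pot, open at the start, outer diameter 112 mm, 60 mm high, wall 4 mm (mouth 104 mm wide), floor 6 mm thick, loose. It stands on the glass shelf, whose top is 30 mm above the table. Origin: centre of its underside, z up.
- tall_pot: Tall round white ceramic pot, empty, outer diameter 112 mm, 105 mm high, same mouth (104 mm) and wall as the low pot, loose, on the same shelf. It wears the lid at the start. Origin: centre of its underside, z up.
- lid: Loose round light-wood lid, fits either pot. From below: plug 92 mm wide, 8 mm deep, that drops into the mouth; disc 120 mm wide, 9 mm thick, that rests on the pot's edge; upright cylindrical knob 24 mm wide, 28 mm high. Origin: centre of the plug's underside, z up; disc top at z = 17 mm, knob top at 45 mm. Seated, it is 52 mm above the low pot's origin, 97 mm above the tall pot's. About 0.14 kg.
- soap: Cream-coloured bar of soap with rounded edges, 64 mm along its x, 38 mm along its y, 22 mm high, lying flat on the glass shelf. Origin: centre of its underside. About 0.07 kg.
- soap_center (a point): Centre of the bar of soap.
- tweezers: Bystander: steel tweezers lying on the shelf between the task's places, 90 mm along x, 14 mm wide, 8 mm high. Origin: middle of its underside.
- nail_clipper: Bystander: steel nail clipper lying on the shelf between the task's places, 60 mm along x, 14 mm wide, 15 mm high. Origin: middle of its underside.
- toothbrush_cup: Bystander: white plastic cup, 72 mm in diameter, 95 mm high, with a toothbrush (to 165 mm), at the far edge of the shelf. Origin: centre of its underside.
- cream_jar: Bystander: closed cream jar, 60 mm in diameter, 45 mm high, at the far edge of the shelf. Origin: centre of its underside.
- lotion_bottle: Bystander: closed white bottle, 52 mm in diameter, 130 mm high, at the far edge of the shelf. Origin: centre of its underside.
- nail_brush: Bystander: wooden nail brush, 38 x 85 mm, 30 mm high, at the far edge of the shelf. Origin: centre of its underside.
Not all that is in view belongs to the job. Of the things that look like the lid, the largest one is meant. There is more than one size of the soap; the one meant has the size given above.

How it is judged:
On the way, in this order (a step that is already met when the one before it is completed fails the run):
1. the soap lies inside the low pot, let go, with the lid still on the tall pot (horizontal distance between soap_center and low_pot below 0.046 m and z of soap_center in the frame of low_pot between 0.004 and 0.046 m and contact force between the fingers and soap below 0.5 N and horizontal distance between lid and tall_pot below 0.012 m and z of lid in the frame of tall_pot below 0.102 m), for 0.2 s.
2. the lid has been lifted clear of the tall pot (z of lid in the frame of tall_pot above 0.115 m and contact force between the fingers and lid above 0.3 N), for 0.05 s.
3. the lid is brought down onto the mouth of the low pot (within 12 mm of home) while the fingers still hold it (horizontal distance between lid and low_pot below 0.02 m and z of lid in the frame of low_pot below 0.064 m and contact force between the fingers and lid above 0.3 N), for 0.05 s.
At the end, for the whole second after the job is handed in: The soap is inside the low pot; the lid sits on the low pot, knob up, level within 4 degrees, fully home (within 3 mm in height) and centred within 9 mm; both pots stand upright, within 60 mm of where they started, the tall pot without its lid; all at rest (horizontal distance between soap_center and low_pot below 0.046 m and z of soap_center in the frame of low_pot between 0.004 and 0.046 m and horizontal distance between lid and low_pot below 0.009 m and z of lid in the frame of low_pot between 0.049 and 0.055 m and angle between each of lid, low_pot, tall_pot's own z axis and vertical below 0.07 rad and distance of each of low_pot, tall_pot from where it was at the start of the episode below 0.06 m and linear speed of each of lid, low_pot below 0.02 m/s and linear speed of soap below 0.03 m/s); the robot touches nothing.
It fails at once if a bystander is pushed more than 40 mm or knocked over (distance of any of tweezers, nail_clipper, toothbrush_cup, cream_jar, lotion_bottle, nail_brush from where it was at the start of the episode above 0.04 m or angle between any of tweezers, nail_clipper, toothbrush_cup, cream_jar, lotion_bottle, nail_brush's own z axis and vertical above 0.5 rad).
It fails at once if a pot is tipped by more than 30 degrees (angle between any of low_pot, tall_pot's own z axis and vertical above 0.52 rad).
It also fails if it takes over 64 s, if anything falls off the work surface, if the arm or the gripper's body presses on something with over 40 N, if the wrist force passes 120 N, or if a joint passes its speed limit or range.

## Robot

A 7-joint arm with a two-finger parallel gripper is mounted at the origin on the work surface. World frame = base frame: x ahead of the robot, y to its left, z up, the work surface at z = 0. Lengths are in m, angles in rad, forces in N, time in s.
With the tool pointing down it reaches from about 0.4 to 0.925 m from the base axis. Payload 4.1 kg.
Tool frame: the origin (TCP) lies at the very end of the fingers, on their centre line; the grasp point (between the pads) lies 19 mm behind it (manip.grip_point_offset is the distance from the TCP to the grasp point, in m); z points along the fingers, y is the line along which they close (so a half turn about z gives the same grasp; the last joint's range is limited). The gripper opens to 85 mm and grips with 20 to 120 N. Pads are 22 mm wide; open, the fingers measure 114 mm over their backs; the gripper's body (76 mm by 85 mm) begins 54 mm behind the grasp point. The pads swing forward as they close: fully open they stand 13 mm farther back than shut.
Start: joints at [-1.23, 0.398, 0.045, 1.537, -0.019, 1.207, -0.051], TCP at [0.277, 0.588, 0.231] pointing down, gripper open.
Joint ranges: [-2.82, 2.82], [-0.49, 2.23], [-1.37, 1.46], [0, 2.46], [-1.36, 4.5], [0.23, 2], [-2.94, 2.94]. Speed limits (rad/s): [2.57, 2.57, 3.14, 3.14, 3.14, 3.14, 3.14].

## Interface

Orientations are given as a unit quaternion [x, y, z, w].
In Python, from cell import manip, vision, models gives the robot as it stands.
- The arm moves only by the shell command python3 -m inch 'ROWS' [OPENING] [FORCE]. ROWS is JSON, a list of rows, each a list of 2 entries, a list of its own where there are three numbers: the shift along the tool's x, y, z as a fraction of full scale, then the turn, a rotation vector about the tool's x, y, z as a fraction of full scale. In form: [[[tx, ty, tz], [ax, ay, az]], ...]. A call has exactly 5 rows; each row shifts and turns the commanded pose from where the row before left it, along the tool's axes as they then stand; what a row does not reach is not made up. Full scale, the value 1, is 0.8 m for a shift and 120 degrees for a turn. A row lasts 1/12 s, in which the tool goes at most 41.7 mm and 7.16 degrees, less where a joint would pass 70% of its speed; a pose out of reach is approached as far as the arm can. A call with a number of a shift or a turn outside -1 to 1 is refused whole. A call with a gripper value outside its range is refused whole. OPENING is the opening, from 0 (shut) to 1 (fully open), set as the call begins (- or left out, the last holds). The fingers move at their own pace and stop on an object; FORCE is the grip in N (left out, the last holds). Time passes only in rows, so rows that do not move let the fingers close, or fill a call up. It gives the time, the measured TCP pose, the force, the opening and the grip force at its end, in the units of the state.
- manip.read_state(): the state, without advancing time (a new reading comes with each control period).
- vision.snapshot(name): name is "side" or "top"; returns the picture (420x560x3 uint8, red, green, blue); there is no depth.
- vision.camera_info(name): a dict with "K" (3x3 intrinsics, pixels), "k1" (the pictures are not rectified: a ray, as slopes to the right and down, at radius r is drawn at 1 + k1 r^2 times it, then the intrinsics apply), "extrinsics" (4x4, takes a point from camera to world coordinates). Camera axes: x right, y up, looking along -z (the intrinsics and any distortion apply to the point x, -y, -z); pixel columns grow to the right and rows downward; lengths in m; the calibration is good to about 2 mm. A picture is of the moment at which its call begins. camera_info takes no time and is no camera call.
- manip.close_job(): hands the job in; it is judged then, once.
Trained networks look in the newest picture that a camera, given by its name, has taken for a name from the list of things; names that differ only in an ending like _2 or _b are one class to them, and where a whole thing is asked for, a point or a joint stands for the part that bears it (a point fixed in the world has none). Each returns a list of dicts, best first, with "conf" (0 to 1); they miss things now and then, are a little off and sometimes report something else, mostly with a low value. They report only what shows in the picture. A call takes as long as a camera call. They do not tell look-alikes from the thing itself.
- models.find_in(camera, query): "at" ([x, y, z] in m, in world coordinates, good to about 4 mm: the middle of the surface that is visible of it).
- models.mark_of(camera, query): "at" ([x, y, z] in m, in world coordinates, good to about 4 mm: a listed point, or the origin of a listed thing).
The state is a dict: "time_s": time; "qpos": joint angles; "joint_velocities": joint speeds; "joint_efforts": joint torques, N m; "eef_pos": TCP position; "tcp_rot": TCP orientation; "force": force on the tool from outside, world axes, zero at the start; "torque": the same for the moment, N m; "gripper_width": opening from 0.0 (shut) to 1.0 (fully open); "grip_force": force on a finger pad.
Only numpy, scipy, OpenCV 4.12 (cv2) and the standard library are available. Lean on these libraries where they do the work, as an engineer would, in place of code of your own. Each camera call takes 0.05 s, during which the arm holds its last target. There are 200 camera calls.

## Working session

There is one attempt and no reset: what is moved stays moved. The work goes in short steps, Python scripts to look and compute and a shell command to move; the robot and the scene stay as the last step left them, time stands still between calls to the robot, and variables do not carry over. Pictures are saved under pics/ and viewed, at most 10 in all, crops included, and the job is handed in when it is done.

```bash
ls; mkdir -p pics; python3 - <<'E'
from cell import manip, vision, models
import cv2, numpy as np
s=manip.read_state(); print(s['time_s'],s['eef_pos'],s['tcp_rot'],s['gripper_width'],manip.grip_point_offset)
for c in ('top','side'):
    im=vision.snapshot(c); cv2.imwrite(f'pics/{c}0.png',im[:,:,::-1])
    i=vision.camera_info(c); print(c,i['K'],i['k1'],np.round(i['extrinsics'],3).tolist())
    for q in ('low_pot','tall_pot','lid','soap','tweezers','nail_clipper'):
        print(q,[(np.round(d['at'],3).tolist(),round(d['conf'],2)) for d in models.mark_of(c,q)])
E
```

```text
pics
0.0 [0.27643207 0.58758494 0.23024571] [ 2.18067993e-01  9.75933079e-01 -9.75341257e-04 -1.57573051e-04] 1.0018820645853228 0.0187
top [[410.51237718   0.         288.31722707]
 [  0.         410.51237718 210.39237172]
 [  0.           0.           1.        ]] -0.017433734722568827 [[0.019, 0.998, -0.059, 0.44], [-1.0, 0.021, 0.022, -0.102], [0.024, 0.058, 0.998, 1.185], [0.0, 0.0, 0.0, 1.0]]
low_pot [([0.612, 0.265, 0.03], 0.66), ([0.771, -0.098, 0.034], 0.35)]
tall_pot [([0.549, -0.281, 0.031], 0.7)]
lid [([0.551, -0.28, 0.125], 0.91), ([0.27, -0.375, -0.002], 0.88), ([0.373, -0.558, -0.001], 0.87)]
soap [([0.54, -0.002, 0.03], 0.84), ([0.225, 0.267, 0.005], 0.62), ([0.556, 0.131, 0.029], 0.23)]
tweezers [([0.558, 0.134, 0.029], 0.63)]
nail_clipper [([0.55, -0.13, 0.025], 0.52), ([0.55, -0.283, 0.03], 0.21)]
side [[467.24728748   0.         284.21646896]
 [  0.         467.24728748 217.11241626]
 [  0.           0.           1.        ]] -0.044060089515645 [[0.761, 0.35, -0.546, -0.327], [-0.648, 0.425, -0.632, -1.105], [0.011, 0.835, 0.55, 0.965], [0.0, 0.0, 0.0, 1.0]]
low_pot [([0.612, 0.267, 0.034], 0.62)]
tall_pot [([0.548, -0.286, 0.032], 0.84)]
lid [([0.271, -0.377, -0.001], 0.93), ([0.376, -0.557, 0.001], 0.7), ([0.551, -0.279, 0.128], 0.66)]
soap [([0.228, 0.271, -0.0], 0.63), ([0.538, 0.002, 0.03], 0.61)]
tweezers [([0.555, 0.133, 0.03], 0.49), ([0.538, -0.0, 0.045], 0.24)]
nail_clipper [([0.554, -0.129, 0.032], 0.66)]
```

View pics/top0.png

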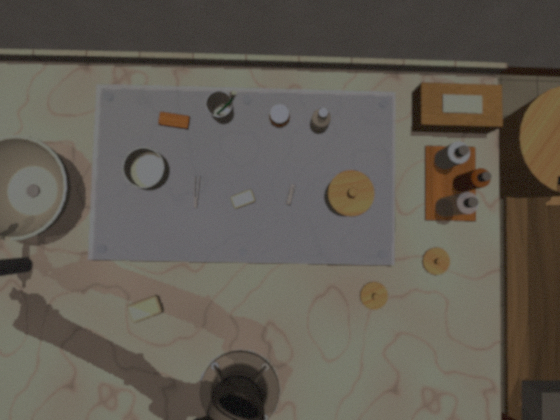

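View pics/side0.png

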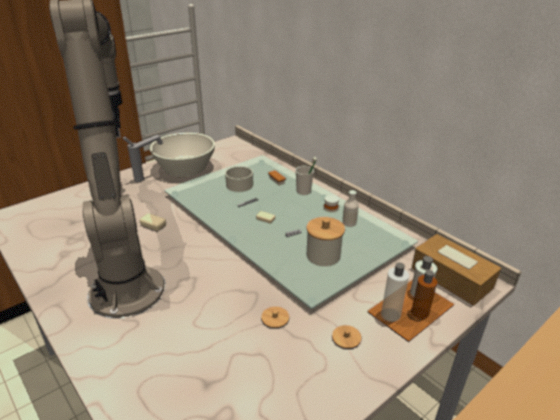

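The top view shows the low pot at about (147,169), the tweezers at (197,191), the soap at (243,199), the clipper at (291,194) and the lidded tall pot at (351,193). A larger soap bar sits on the table at (145,309), and two small lids at (374,295) and (436,261). The side view agrees. Next I measure the soap's angle and the centres.

```bash
cat > h.py <<'E'
from cell import manip, vision, models
import cv2, numpy as np
from scipy.spatial.transform import Rotation as R
def ray(c,uv,z):
    """world points on plane z for pixels uv"""
    i=vision.camera_info(c); K=np.array(i['K']); E=np.array(i['extrinsics'])
    p=cv2.undistortPoints(np.float64(uv).reshape(-1,1,2),K,np.array([i['k1'],0,0,0.]))[:,0]
    d=np.c_[p[:,0],-p[:,1],-np.ones(len(p))]@E[:3,:3].T; o=E[:3,3]
    return (o+d*((z-o[2])/d[:,2])[:,None])
def go(t,yaw=None):
    """shift in tool axes (fraction of full scale) to TCP target t, turn about tool z to bring tool y to world angle yaw"""
    s=manip.read_state(); M=R.from_quat(s['tcp_rot']); m=M.as_matrix()
    d=M.inv().apply(np.array(t)-s['eef_pos'])/0.8
    cur=np.degrees(np.arctan2(m[1,1],m[0,1])); print('t',round(s['time_s'],2),'pos',np.round(s['eef_pos'],4),'yaw',round(cur,2),'shift frac',np.round(d,4),'force',np.round(s['force'],1),'grip',s['gripper_width'],s['grip_force'])
    print('tool z',np.round(m[:,2],4))
    if yaw is not None:
        a=(yaw-cur+90)%180-90; print('turn az frac (tool z down => minus)',round(-a/120,4))
E
python3 - <<'E'
from h import *
im=vision.snapshot('top'); g=cv2.cvtColor(im,cv2.COLOR_RGB2HSV); 
c=im[180:220,220:270].astype(int); print(c[2,2],c[19,23])
d=(c[...,0]-c[...,2])  # warm
m=(d>(-0)).astype(np.uint8); 
print('\n'.join(''.join('#' if v else '.' for v in r) for r in m))
n,l,st,ce=cv2.connectedComponentsWithStats(m); k=1+np.argmax(st[1:,4])
pts=np.argwhere(l==k)[:,::-1]+[220,180]
w=ray('top',pts,0.052)[:,:2]; print(w.mean(0),cv2.minAreaRect(np.float32(w*1000)))
u,s,v=np.linalg.svd(w-w.mean(0)); print('long axis deg',np.degrees(np.arctan2(v[0,1],v[0,0])),s/np.sqrt(len(w))*12**.5)
# lid disc
wm=((im[...,0].astype(int)-im[...,2])>40).astype(np.uint8); wm[:, :320]=0;wm[:,385:]=0;wm[:160]=0;wm[225:]=0
cn=max(cv2.findContours(wm,0,1)[0],key=cv2.contourArea)
p=ray('top',cn[:,0],0.144)[:,:2]; print('lid',cv2.minEnclosingCircle(np.float32(p*1000)),p.mean(0)*1000)
cv2.imwrite('pics/crop.png',np.hstack([cv2.resize(im[y:y+75,x:x+70],None,fx=5,fy=5,interpolation=2)[:,:,::-1] for x,y in((112,132),(316,156))]))
E
```

```text
[103 103 106] [118 120 123]
.............#.......#............................
..............#....#.......#.......#......##.#....
..............##........................#....#....
......................#....#.......#..............
.......#............................#.............
.................................................#
.............................#...#.......#....#...
.......................................#..........
..............#.............#.#.....#....#.#.##...
..............#..........########..........#......
...............#...#..###########.................
.#.......#........#.#############........#........
................#.##########..#####............#..
...#.........###########......#####..............#
.........#..###########........####.#.............
..........###########..........#####..............
.........########...............####..............
..#......######.................#####.......#.....
#........####...................#####..#..........
.........#####..................#####..#..........
.#........####.................######...........#.
.
[... 553 characters left out ...]
..#...
.......#....#...................................#.
.......#......#.....#.............................
..........#.................#.....................
.....#................#...........#...........#...
#..#...#..........#.#.#.................#.........
#......#.....................#.........#...#......
.......#.................#...#..................#.
.#......#.#.............#.#.......................
[ 5.37128338e-01 -3.13181287e-07] ((538.2979125976562, -1.4298667907714844), (50.48680877685547, 75.03523254394531), 20.735654830932617)
long axis deg 107.49953289204845 [0.07929072 0.05380707]
lid ((549.9287109375, -283.6791687011719), 58.47254180908203) [ 549.52592417 -283.04389021]
```

View pics/crop.png

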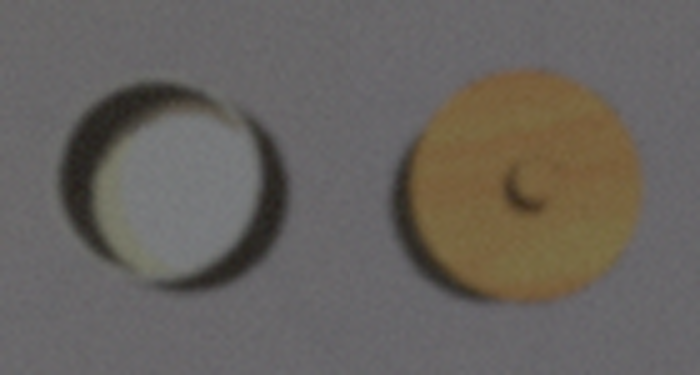

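The crop shows the low pot's rim spanning zoomed x 60–265 and y 80–285, so its centre is near pixel (144.5,168.5). The knob top is near (351,193). I'll refine these with averaged pictures.

```bash
python3 - <<'E'
from h import *
im=np.mean([vision.snapshot('top').astype(float) for _ in range(6)],0)
np.save('avg.npy',im)
def show(x0,y0,w,h):
    c=im[y0:y0+h,x0:x0+w].mean(2); print('\n'.join(' '.join('%3d'%v for v in r) for r in c))
show(228,184,32,28)
show(118,144,56,50)
E
```

```text
103 103 102 103 102 103 102 103 102 102 102 102 102 102 103 102 102 102 103 103 103 103 102 102 102 102 103 102 103 102 103 102
102 102 103 102 103 102 102 102 102 103 103 102 104 104 102 103 101 102 102 103 103 103 102 102 103 103 102 103 103 103 103 103
102 104 102 102 102 102 102 102 103 102 102 102 102 102 102 102 103 102 102 101 103 103 102 103 103 102 104 102 102 103 103 103
102 102 103 102 102 103 102 103 104 102 102 103 102 102 103 102 101 102 102 102 101 102 101 102 102 102 101 103 100 102 101 103
104 103 102 103 102 103 102 102 103 103 103 102 102 102 102 102 102 102 102 101 101 100  99  99 100 102 102 102 103 102 102 102
102 102 102 102 103 102 103 102 102 103 101 102 103 101 102 101 101 101 100 103 103 100  99  98  98 100 103 102 102 101 102 102
102 102 102 103 102 102 102 102 102 102 103 103 102 101 100 100  99 101 102 106 108 110 106 100  98  99 102 103 101 102 103 102
102 103 103 102 102 102 102 103 102 102 100 101 100 101 100 101 103 107 109 113 116 116 113 104  97 100 101 102 103 104 102 102
102 103 103 102 103 101 102 103 101 100 101  98 100 103 105 108 112 114 117 
[... 12983 characters left out ...]
 102 103 102 101 102 103 102
104 103 103 102 102 102 102 102 103 104 103 104 102 102 103 102 103 102 103 101 102 103 102 102 102 101 101  98  98  96  94  94  95  94  96  98 101 101 102 104 102 102 103 103 103 103 104 104 103 102 102 102 101 101 103 103
103 103 102 102 102 102 103 102 103 103 103 103 103 103 103 102 102 103 103 104 103 103 103 103 102 102 103 101 102 103 101 102 102 102 101 103 104 103 103 102 103 102 104 102 104 103 103 102 103 103 103 103 102 100 101 101
101 103 101 101 101 102 103 103 104 103 104 104 104 103 103 103 102 103 102 103 103 103 102 102 103 103 102 104 103 103 102 102 103 102 102 103 103 103 102 103 103 103 104 103 104 102 103 102 103 102 103 102 101 101 103 102
```

```bash
python3 - <<'E'
from h import *
im=np.load('avg.npy').mean(2)
m=np.zeros(im.shape,np.uint8); m[184:212,228:260]=cv2.GaussianBlur(im,(0,0),.7)[184:212,228:260]>109
cn=max(cv2.findContours(m,0,1)[0],key=cv2.contourArea)
r=cv2.minAreaRect(np.float32(ray('top',cn[:,0],0.05)[:,:2]*1000)); print('soap',r)
print('low pot',ray('top',[[143.5,167.8],[144.4,168.4]],0.09))
print('knob',ray('top',[[351,193.2]],0.172))
go([.538,-.001,.13],20)
E
```

```text
soap ((538.356201171875, 1.0733184814453125), (30.263328552246094, 56.854209899902344), 21.94103240966797)
low pot [[0.6109062  0.26296724 0.09      ]
 [0.60934311 0.26050529 0.09      ]]
knob [[ 0.54614549 -0.27959267  0.172     ]]
t 1.05 pos [0.2767 0.5882 0.2314] yaw 64.81 shift frac [-0.609  -0.5275  0.1266] force [ 0.3 -0.3  0. ] grip 1.0003134997126377 0.0
tool z [ 1.e-04  1.e-04 -1.e+00]
turn az frac (tool z down => minus) 0.3734
```

```bash
R='[[-0.038,-0.033,0],[0,0,0]]'; 
python3 -m inch '[[[-0.038,-0.033,0],[0,0,0]],[[-0.038,-0.033,0],[0,0,0]],[[-0.038,-0.033,0],[0,0,0]],[[-0.038,-0.033,0],[0,0,0]],[[-0.038,-0.033,0],[0,0,0]]]' 1 30
python3 -m inch '[[[-0.038,-0.033,0],[0,0,0]],[[-0.038,-0.033,0],[0,0,0]],[[-0.038,-0.033,0],[0,0,0]],[[-0.038,-0.033,0],[0,0,0]],[[-0.038,-0.033,0],[0,0,0]]]'
python3 -m inch '[[[-0.038,-0.033,0],[0,0,0]],[[-0.038,-0.033,0],[0,0,0]],[[-0.038,-0.033,0],[0,0,0]],[[-0.038,-0.033,0],[0,0,0]],[[-0.038,-0.033,0],[0,0,0]]]'
python3 -m inch '[[[0,0,0],[0,0,0.055]],[[0,0,0],[0,0,0.055]],[[0,0,0],[0,0,0.055]],[[0,0,0],[0,0,0.055]],[[0,0,0],[0,0,0.055]]]'
python3 -m inch '[[[0,0,0.02],[0,0,0.045]],[[0,0,0.02],[0,0,0.045]],[[0,0,0.02],[0,0,0]],[[0,0,0],[0,0,0]],[[0,0,0],[0,0,0]]]'
python3 -c "
from h import *
go([.538,0,.13],21.5)"
```

```text
time_s: 1.47
eef_pos: [0.3586, 0.4023, 0.2315]
tcp_rot: [0.218, 0.976, 0.0, 0.0]
force: [0.3, -1.2, 0.8]
gripper_width: 1.004
grip_force: 0.0
time_s: 1.88
eef_pos: [0.4399, 0.218, 0.2317]
tcp_rot: [0.218, 0.976, 0.0, 0.0]
force: [0.7, 0.5, 0.9]
gripper_width: 0.998
grip_force: 0.0
time_s: 2.3
eef_pos: [0.5213, 0.0339, 0.2317]
tcp_rot: [0.218, 0.976, 0.0, 0.0]
force: [0.3, -0.4, 0.2]
gripper_width: 1.003
grip_force: 0.0
time_s: 2.72
eef_pos: [0.5208, 0.0356, 0.2314]
tcp_rot: [0.489, 0.872, 0.0, 0.0]
force: [-0.8, -0.0, -0.3]
gripper_width: 1.001
grip_force: 0.0
time_s: 3.13
eef_pos: [0.5203, 0.0357, 0.183]
tcp_rot: [0.566, 0.824, -0.001, -0.0]
force: [-0.4, 1.2, 0.3]
gripper_width: 1.003
grip_force: 0.0
t 3.13 pos [0.5203 0.0357 0.183 ] yaw 21.02 shift frac [-0.0496  0.0047  0.0662] force [-0.4  1.2  0.3] grip 1.0026911450250524 0.0
tool z [-1.4e-03 -3.0e-04 -1.0e+00]
turn az frac (tool z down => minus) -0.004
```

```bash

python3 -m inch '[[[-0.0248,0.0024,0],[0,0,0]],[[-0.0248,0.0023,0],[0,0,0]],[[0,0,0.04],[0,0,-0.004]],[[0,0,0.04],[0,0,0]],[[0,0,0.03],[0,0,0]]]'
python3 -m inch '[[[0,0,0.02],[0,0,0]],[[0,0,0.02],[0,0,0]],[[0,0,0.01],[0,0,0]],[[0,0,0],[0,0,0]],[[0,0,0],[0,0,0]]]'
python3 - <<'E'
from h import *
go([.538,0,.034],21.5)
ims=[]
for c,(x,y) in (('top',(200,150)),('side',(215,165))):
    im=vision.snapshot(c); ims.append(cv2.resize(im[y:y+90,x:x+90],(400,400),interpolation=2)[:,:,::-1])
cv2.imwrite('pics/pre.png',np.hstack(ims))
E
```

```text
time_s: 3.55
eef_pos: [0.5393, -0.0001, 0.0951]
tcp_rot: [0.563, 0.826, 0.001, 0.001]
force: [0.3, 0.8, -0.5]
gripper_width: 1.004
grip_force: 0.0
time_s: 3.97
eef_pos: [0.5394, 0.0001, 0.0562]
tcp_rot: [0.563, 0.827, 0.001, 0.0]
force: [0.1, -0.4, 0.1]
gripper_width: 1.001
grip_force: 0.0
t 3.97 pos [5.394e-01 1.000e-04 5.620e-02] yaw 21.49 shift frac [ 0.0005 -0.0017  0.0277] force [ 0.1 -0.4  0.1] grip 1.001378250222976 0.0
tool z [ 1.4e-03  3.0e-04 -1.0e+00]
turn az frac (tool z down => minus) -0.0001
```

View pics/pre.png

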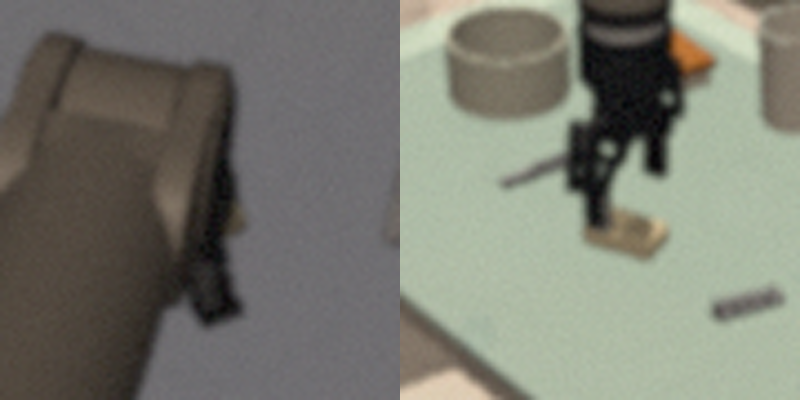

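The side view shows the soap, at crop (625,240), between the near finger at (597,215) and the far finger at (655,165). I'll lower and grip.

```bash

python3 -m inch '[[[0,-0.0015,0.014],[0,0,0]],[[0,0,0.0137],[0,0,0]],[[0,0,0],[0,0,0]],[[0,0,0],[0,0,0]],[[0,0,0],[0,0,0]]]'
python3 -m inch '[[[0,0,0],[0,0,0]],[[0,0,0],[0,0,0]],[[0,0,0],[0,0,0]],[[0,0,0],[0,0,0]],[[0,0,0],[0,0,0]]]' 0 30
python3 -m inch '[[[0,0,0],[0,0,0]],[[0,0,0],[0,0,0]],[[0,0,0],[0,0,0]],[[0,0,0],[0,0,0]],[[0,0,0],[0,0,0]]]'
```

```text
time_s: 4.48
eef_pos: [0.5373, -0.0005, 0.0329]
tcp_rot: [0.563, 0.826, -0.0, -0.0]
force: [0.6, 0.5, -0.0]
gripper_width: 0.997
grip_force: 0.0
time_s: 4.9
eef_pos: [0.5378, -0.0004, 0.0335]
tcp_rot: [0.563, 0.827, 0.0, 0.0]
force: [-0.4, -0.0, 3.1]
gripper_width: 0.438
grip_force: 31.7
time_s: 5.32
eef_pos: [0.5379, -0.0004, 0.0335]
tcp_rot: [0.563, 0.827, 0.0, 0.0]
force: [0.3, 0.3, 4.3]
gripper_width: 0.433
grip_force: 31.8
```

```bash

python3 -m inch '[[[0,0,-0.01],[0,0,0]],[[0,0,-0.03],[0,0,0]],[[0,0,-0.04],[0,0,0]],[[0,0,-0.04],[0,0,0]],[[0,0,-0.03],[0,0,0]]]'
python3 -m inch '[[[0,0,0],[0,0,0]],[[0,0,0],[0,0,0]],[[0,0,0],[0,0,0]],[[0,0,0],[0,0,0]],[[0,0,0],[0,0,0]]]'
python3 - <<'E'
from h import *
go([.611,.264,.15],21.5)
for c in ('top','side'):
  vision.snapshot(c)
  for q in ('soap','low_pot'):
    print(c,q,[(np.round(d['at'],3).tolist(),round(d['conf'],2)) for d in models.mark_of(c,q)])
E
```

```text
time_s: 5.73
eef_pos: [0.5374, -0.0006, 0.1553]
tcp_rot: [0.563, 0.826, 0.0, 0.0]
force: [1.1, 0.1, -1.0]
gripper_width: 0.44
grip_force: 31.2
time_s: 6.15
eef_pos: [0.5361, -0.0004, 0.1516]
tcp_rot: [0.563, 0.827, -0.001, -0.001]
force: [-1.0, 0.6, -1.0]
gripper_width: 0.443
grip_force: 31.2
t 6.15 pos [ 5.361e-01 -4.000e-04  1.516e-01] yaw 21.49 shift frac [0.2733 0.2082 0.0015] force [-1.   0.6 -1. ] grip 0.44253635954657006 31.22455894947052
tool z [-3.2e-03 -6.0e-04 -1.0e+00]
turn az frac (tool z down => minus) -0.0001
top soap [([0.228, 0.266, 0.002], 0.71), ([0.535, -0.002, 0.146], 0.5)]
top low_pot [([0.615, 0.27, 0.03], 0.69)]
side soap [([0.225, 0.268, 0.001], 0.83), ([0.535, -0.001, 0.147], 0.68), ([0.611, 0.266, 0.032], 0.57), ([0.536, 0.002, 0.164], 0.46)]
side low_pot []
```

```bash

python3 -m inch '[[[0.034,0.026,0],[0,0,0]],[[0.034,0.026,0],[0,0,0]],[[0.034,0.026,0],[0,0,0]],[[0.034,0.026,0],[0,0,0]],[[0.034,0.026,0],[0,0,0]]]'
python3 -m inch '[[[0.034,0.026,0],[0,0,0]],[[0.034,0.026,0],[0,0,0]],[[0.034,0.026,0],[0,0,0]],[[0,0,0],[0,0,0]],[[0,0,0],[0,0,0]]]'
python3 - <<'E'
from h import *
go([.611,.265,.041],21.5)
ims=[]
for c,(x,y) in (('top',(100,120)),('side',(195,110))):
    im=vision.snapshot(c); ims.append(cv2.resize(im[y:y+90,x:x+90],(400,400),interpolation=2)[:,:,::-1])
cv2.imwrite('pics/pre2.png',np.hstack(ims))
E
```

```text
time_s: 6.87
eef_pos: [0.5846, 0.1659, 0.1531]
tcp_rot: [0.563, 0.827, 0.0, -0.0]
force: [-0.2, -1.1, -0.9]
gripper_width: 0.439
grip_force: 31.2
time_s: 7.28
eef_pos: [0.612, 0.2665, 0.1523]
tcp_rot: [0.561, 0.828, -0.0, -0.0]
force: [0.3, -0.4, -1.0]
gripper_width: 0.435
grip_force: 31.2
t 7.28 pos [0.612  0.2665 0.1523] yaw 21.78 shift frac [-0.0014 -0.0017  0.1391] force [ 0.3 -0.4 -1. ] grip 0.43510432272625627 31.18034541606903
tool z [-8.e-04  5.e-04 -1.e+00]
turn az frac (tool z down => minus) 0.0024
```

View pics/pre2.png

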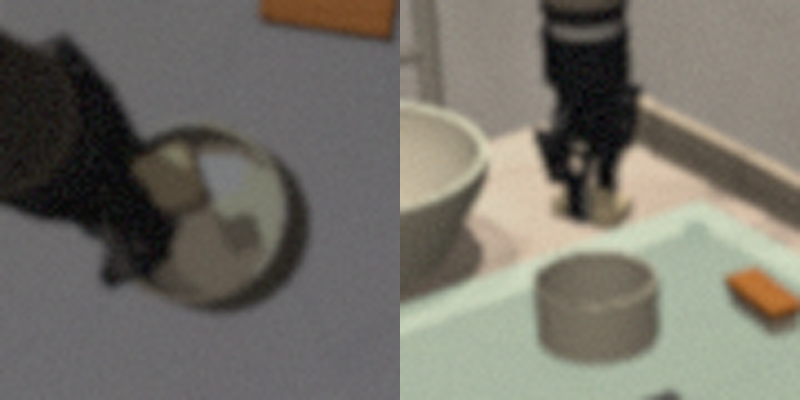

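The soap is held over the mouth of the pot, with the held soap at crop (180,180) on the left and the pot below at (597,305) on the right. I'll lower it.

```bash

python3 -m inch '[[[-0.0014,-0.0017,0.03],[0,0,0]],[[0,0,0.035],[0,0,0]],[[0,0,0.035],[0,0,0]],[[0,0,0.01],[0,0,0]],[[0,0,0.01],[0,0,0]]]'
python3 -m inch '[[[0,0,0.008],[0,0,0]],[[0,0,0.008],[0,0,0]],[[0,0,0.003],[0,0,0]],[[0,0,0],[0,0,0]],[[0,0,0],[0,0,0]]]'
python3 -c "
from h import *
go([.611,.265,.041],21.5)"
```

```text
time_s: 7.8
eef_pos: [0.611, 0.2593, 0.0561]
tcp_rot: [0.564, 0.826, -0.001, -0.0]
force: [-0.0, 0.4, -0.3]
gripper_width: 0.436
grip_force: 31.1
time_s: 8.22
eef_pos: [0.6126, 0.2618, 0.043]
tcp_rot: [0.563, 0.827, 0.001, 0.001]
force: [0.9, 0.0, 0.1]
gripper_width: 0.44
grip_force: 31.2
t 8.22 pos [0.6126 0.2618 0.043 ] yaw 21.49 shift frac [ 0.0045 -0.0004  0.0025] force [0.9 0.  0.1] grip 0.43965616837242893 31.219645142555237
tool z [ 2.e-03  9.e-04 -1.e+00]
turn az frac (tool z down => minus) -0.0001
```

```bash

python3 -m inch '[[[0,0,0.003],[0,0,0]],[[0,0,0],[0,0,0]],[[0,0,0],[0,0,0]],[[0,0,0],[0,0,0]],[[0,0,0],[0,0,0]]]'
python3 -m inch '[[[0,0,0],[0,0,0]],[[0,0,0],[0,0,0]],[[0,0,0],[0,0,0]],[[0,0,0],[0,0,0]],[[0,0,0],[0,0,0]]]' 0.65
python3 -m inch '[[[0,0,-0.01],[0,0,0]],[[0,0,-0.03],[0,0,0]],[[0,0,-0.05],[0,0,0]],[[0,0,-0.05],[0,0,0]],[[0,0,-0.05],[0,0,0]]]'
python3 - <<'E'
from h import *
go([.550,-.281,.22],0)
E
```

```text
time_s: 8.63
eef_pos: [0.6136, 0.2626, 0.0419]
tcp_rot: [0.563, 0.827, 0.002, 0.001]
force: [1.6, 1.1, 5.2]
gripper_width: 0.435
grip_force: 31.0
time_s: 9.05
eef_pos: [0.6144, 0.263, 0.0427]
tcp_rot: [0.563, 0.827, 0.003, 0.002]
force: [0.2, 0.0, 8.7]
gripper_width: 0.644
grip_force: 8.1
time_s: 9.47
eef_pos: [0.6111, 0.2611, 0.1934]
tcp_rot: [0.563, 0.826, -0.0, -0.0]
force: [-0.2, 0.7, 0.3]
gripper_width: 0.65
grip_force: 0.0
t 9.47 pos [0.6111 0.2611 0.1934] yaw 21.47 shift frac [-0.6027 -0.3191 -0.0329] force [-0.2  0.7  0.3] grip 0.6498400571338259 0.0
tool z [-7.e-04 -4.e-04 -1.e+00]
turn az frac (tool z down => minus) 0.1789
```

```bash

python3 -m inch '[[[-0.01,-0.005,-0.033],[0,0,0]],[[-0.043,-0.0228,0],[0,0,0]],[[-0.043,-0.0228,0],[0,0,0]],[[-0.043,-0.0228,0],[0,0,0]],[[-0.043,-0.0228,0],[0,0,0]]]' 0.65
python3 -m inch '[[[-0.043,-0.0228,0],[0,0,0]],[[-0.043,-0.0228,0],[0,0,0]],[[-0.043,-0.0228,0],[0,0,0]],[[-0.043,-0.0228,0],[0,0,0]],[[-0.043,-0.0228,0],[0,0,0]]]'
python3 -m inch '[[[-0.043,-0.0228,0],[0,0,0]],[[-0.043,-0.0228,0],[0,0,0]],[[-0.043,-0.0228,0],[0,0,0]],[[-0.03,-0.016,0],[0,0,0]],[[0,0,0],[0,0,0]]]'
python3 - <<'E'
from h import *
go([.550,-.281,.2],21.5)
a=vision.snapshot('top'); 
for q in ('soap','low_pot','lid','tall_pot'): print(q,[(np.round(d['at'],3).tolist(),round(d['conf'],2)) for d in models.mark_of('top',q)])
b=vision.snapshot('side')
for q in ('soap','low_pot','lid','tall_pot'): print(q,[(np.round(d['at'],3).tolist(),round(d['conf'],2)) for d in models.mark_of('side',q)])
cv2.imwrite('pics/mid.png',np.hstack([cv2.resize(i[y:y+90,x:x+90],(400,400),interpolation=2)[:,:,::-1] for i,x,y in((a,100,120),(b,280,170))]))
E
```

```text
time_s: 9.88
eef_pos: [0.5927, 0.0961, 0.2187]
tcp_rot: [0.563, 0.827, 0.0, 0.0]
force: [0.3, -0.7, -0.4]
gripper_width: 0.648
grip_force: 0.0
time_s: 10.3
eef_pos: [0.5707, -0.0974, 0.2186]
tcp_rot: [0.563, 0.827, 0.0, 0.0]
force: [0.5, -0.4, -0.3]
gripper_width: 0.648
grip_force: 0.0
time_s: 10.72
eef_pos: [0.5521, -0.2474, 0.2191]
tcp_rot: [0.568, 0.823, -0.002, 0.001]
force: [-0.3, -0.5, 0.4]
gripper_width: 0.649
grip_force: 0.0
t 10.72 pos [ 0.5521 -0.2474  0.2191] yaw 20.84 shift frac [-0.0382 -0.0173  0.0241] force [-0.3 -0.5  0.4] grip 0.648858065946394 0.0
tool z [-1.0e-04 -5.3e-03 -1.0e+00]
turn az frac (tool z down => minus) -0.0055
soap [([0.614, 0.26, 0.033], 0.74), ([0.613, 0.265, 0.029], 0.71), ([0.227, 0.268, 0.004], 0.6), ([0.553, -0.126, 0.029], 0.37)]
low_pot [([0.613, 0.264, 0.028], 0.7)]
lid [([0.268, -0.376, 0.002], 0.87), ([0.371, -0.558, 0.002], 0.79)]
tall_pot []
soap [([0.225, 0.27, -0.002], 0.58)]
low_pot [([0.611, 0.269, 0.032], 0.77)]
lid [([0.553, -0.279, 0.129], 0.98), ([0.27, -0.376, -0.004], 0.78), ([0.374, -0.56, 0.003], 0.6)]
tall_pot [([0.549, -0.289, 0.03], 0.87), ([0.749, 0.197, 0.03], 0.61)]
```

View pics/mid.png

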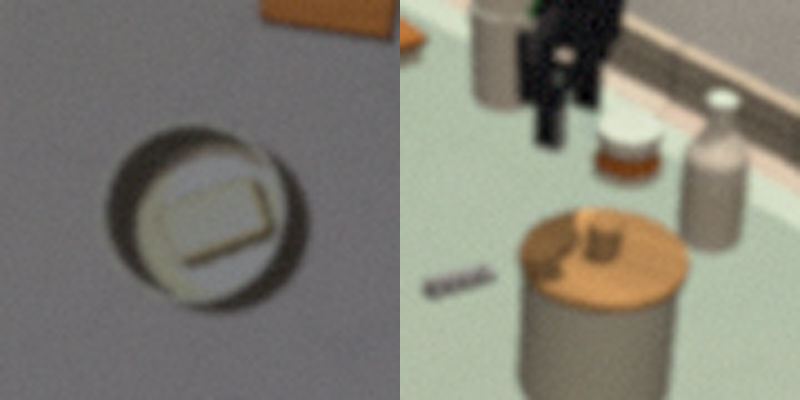

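The left crop shows the soap lying flat in the low pot at (220,220). The right crop shows the gripper short of the knob, which is at (603,242). Next I move over the knob and down.

```bash

python3 -m inch '[[[-0.038,-0.0173,0],[0,0,-0.005]],[[0,0,0],[0,0,0]],[[0,0,0],[0,0,0]],[[0,0,0],[0,0,0]],[[0,0,0],[0,0,0]]]'
python3 -c "
from h import *
go([.550,-.281,.147],21.5)"
```

```text
time_s: 11.63
eef_pos: [0.5539, -0.2709, 0.2178]
tcp_rot: [0.558, 0.83, 0.0, -0.0]
force: [-0.3, -0.4, 0.8]
gripper_width: 0.649
grip_force: 0.0
t 11.63 pos [ 0.5539 -0.2709  0.2178] yaw 22.16 shift frac [-0.0099 -0.0093  0.0884] force [-0.3 -0.4  0.8] grip 0.649189237706724 0.0
tool z [ 0.     0.001 -1.   ]
turn az frac (tool z down => minus) 0.0055
```

```bash

python3 -m inch '[[[-0.01,-0.009,0],[0,0,0.005]],[[0,0,0.025],[0,0,0]],[[0,0,0.02],[0,0,0]],[[0,0,0],[0,0,0]],[[0,0,0],[0,0,0]]]'
python3 - <<'E'
from h import *
go([.550,-.281,.147],21.5)
b=vision.snapshot('side'); a=vision.snapshot('top')
cv2.imwrite('pics/pk.png',np.hstack([cv2.resize(i[y:y+90,x:x+90],(400,400),interpolation=2)[:,:,::-1] for i,x,y in((a,310,150),(b,280,170))]))
E
```

```text
time_s: 12.05
eef_pos: [0.5494, -0.2819, 0.1813]
tcp_rot: [0.563, 0.827, -0.0, -0.001]
force: [-0.6, -0.0, -0.2]
gripper_width: 0.652
grip_force: 0.0
t 12.05 pos [ 0.5494 -0.2819  0.1813] yaw 21.49 shift frac [0.0007 0.0012 0.0429] force [-0.6 -0.  -0.2] grip 0.6518911063022897 0.0
tool z [-1.7e-03  7.0e-04 -1.0e+00]
turn az frac (tool z down => minus) -0.0001
```

View pics/pk.png

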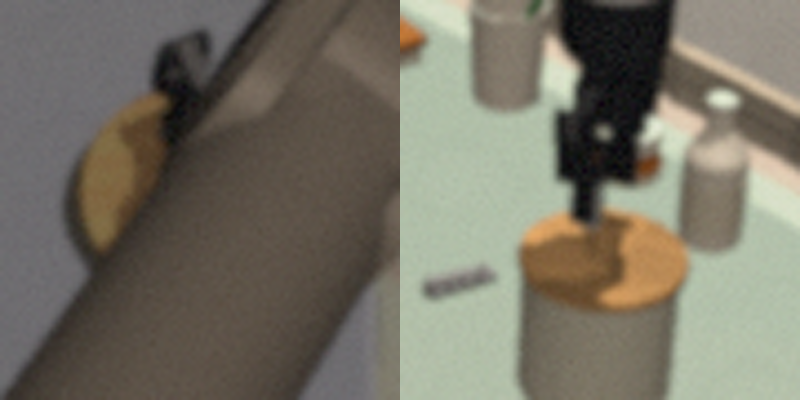

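The fingers sit above the knob: the near finger is at crop (587,200), and the knob shows just behind it at (600,240). I'll lower and close.

```bash

python3 -m inch '[[[0,0,0.016],[0,0,0]],[[0,0,0.016],[0,0,0]],[[0,0,0.01],[0,0,0]],[[0,0,0],[0,0,0]],[[0,0,0],[0,0,0]]]'
python3 -m inch '[[[0,0,0],[0,0,0]],[[0,0,0],[0,0,0]],[[0,0,0],[0,0,0]],[[0,0,0],[0,0,0]],[[0,0,0],[0,0,0]]]' 0 35
python3 -m inch '[[[0,0,0],[0,0,0]],[[0,0,0],[0,0,0]],[[0,0,0],[0,0,0]],[[0,0,0],[0,0,0]],[[0,0,0],[0,0,0]]]'
```

```text
time_s: 12.57
eef_pos: [0.5493, -0.2818, 0.1472]
tcp_rot: [0.563, 0.827, -0.0, -0.001]
force: [0.7, -0.4, -0.1]
gripper_width: 0.648
grip_force: 0.0
time_s: 12.98
eef_pos: [0.5504, -0.2825, 0.149]
tcp_rot: [0.563, 0.827, 0.0, 0.001]
force: [0.4, 0.9, 2.1]
gripper_width: 0.271
grip_force: 34.6
time_s: 13.4
eef_pos: [0.5503, -0.2826, 0.149]
tcp_rot: [0.563, 0.826, 0.0, 0.001]
force: [-1.0, -0.0, 4.2]
gripper_width: 0.264
grip_force: 34.9
```

```bash

python3 -m inch '[[[0,0,-0.005],[0,0,0]],[[0,0,-0.015],[0,0,0]],[[0,0,-0.025],[0,0,0]],[[0,0,-0.03],[0,0,0]],[[0,0,-0.015],[0,0,0]]]'
python3 -m inch '[[[0,0,0],[0,0,0]],[[0,0,0],[0,0,0]],[[0,0,0],[0,0,0]],[[0,0,0],[0,0,0]],[[0,0,0],[0,0,0]]]'
python3 - <<'E'
from h import *
go([.612,.265,.22],21.5)
for c in ('side','top'):
    im=vision.snapshot(c)
    print([(np.round(d['at'],3).tolist(),round(d['conf'],2)) for d in models.mark_of(c,'lid')])
    if c=='side': cv2.imwrite('pics/lift.png',cv2.resize(im[120:270,250:400],(600,600),interpolation=2)[:,:,::-1])
E
```

```text
time_s: 13.82
eef_pos: [0.5505, -0.2827, 0.223]
tcp_rot: [0.563, 0.826, 0.0, 0.001]
force: [0.4, -0.1, -1.0]
gripper_width: 0.267
grip_force: 34.5
time_s: 14.23
eef_pos: [0.5492, -0.2817, 0.2189]
tcp_rot: [0.563, 0.827, -0.0, -0.001]
force: [0.7, -0.3, -1.0]
gripper_width: 0.265
grip_force: 34.5
t 14.23 pos [ 0.5492 -0.2817  0.2189] yaw 21.49 shift frac [ 0.6071  0.3234 -0.0009] force [ 0.7 -0.3 -1. ] grip 0.26480707304233037 34.46521652396768
tool z [-0.0024  0.001  -1.    ]
turn az frac (tool z down => minus) -0.0001
[([0.272, -0.375, -0.002], 0.85), ([0.55, -0.281, 0.2], 0.83), ([0.373, -0.56, 0.003], 0.76)]
[([0.552, -0.284, 0.199], 0.93), ([0.615, 0.262, 0.042], 0.73), ([0.374, -0.555, -0.003], 0.64), ([0.268, -0.375, -0.001], 0.61)]
```

View pics/lift.png

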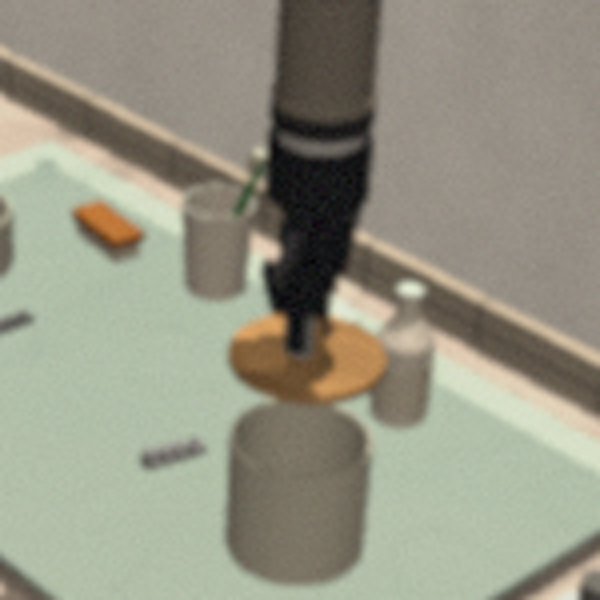

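The lid hangs level from the gripper at (308,357), clear above the tall pot at (298,490). I'll carry it over to the low pot.

```bash

python3 -m inch '[[[0.02,0.011,0],[0,0,0]],[[0.035,0.0187,0],[0,0,0]],[[0.04,0.0213,0],[0,0,0]],[[0.04,0.0213,0],[0,0,0]],[[0.04,0.0213,0],[0,0,0]]]'
python3 -m inch '[[[0.04,0.0213,0],[0,0,0]],[[0.04,0.0213,0],[0,0,0]],[[0.04,0.0213,0],[0,0,0]],[[0.04,0.0213,0],[0,0,0]],[[0.04,0.0213,0],[0,0,0]]]'
python3 -m inch '[[[0.04,0.0213,0],[0,0,0]],[[0.04,0.0213,0],[0,0,0]],[[0.04,0.0213,0],[0,0,0]],[[0.04,0.0213,0],[0,0,0]],[[0.035,0.0187,0],[0,0,0]]]'
python3 -m inch '[[[0.025,0.013,0],[0,0,0]],[[0,0,0],[0,0,0]],[[0,0,0],[0,0,0]],[[0,0,0],[0,0,0]],[[0,0,0],[0,0,0]]]'
python3 -c "
from h import *
go([.612,.266,.15],21.5)"
```

```text
time_s: 14.85
eef_pos: [0.5682, -0.1231, 0.2203]
tcp_rot: [0.563, 0.826, 0.0, 0.0]
force: [1.1, 0.3, -1.4]
gripper_width: 0.262
grip_force: 34.5
time_s: 15.27
eef_pos: [0.5889, 0.0573, 0.2204]
tcp_rot: [0.563, 0.827, 0.0, 0.0]
force: [1.0, 0.7, -0.7]
gripper_width: 0.263
grip_force: 34.5
time_s: 15.68
eef_pos: [0.6089, 0.2343, 0.2202]
tcp_rot: [0.562, 0.827, 0.0, -0.0]
force: [0.8, 0.2, -1.2]
gripper_width: 0.264
grip_force: 34.5
time_s: 16.1
eef_pos: [0.6119, 0.2513, 0.2205]
tcp_rot: [0.564, 0.826, -0.0, 0.0]
force: [0.0, -0.5, -1.1]
gripper_width: 0.269
grip_force: 34.5
t 16.1 pos [0.6119 0.2513 0.2205] yaw 21.33 shift frac [0.0171 0.0068 0.0881] force [ 0.  -0.5 -1.1] grip 0.2687846616424711 34.516502724727616
tool z [ 2.0e-04 -1.1e-03 -1.0e+00]
turn az frac (tool z down => minus) -0.0014
```

```bash

python3 -m inch '[[[0.017,0.007,0],[0,0,-0.001]],[[0,0,0.03],[0,0,0]],[[0,0,0.03],[0,0,0]],[[0,0,0.025],[0,0,0]],[[0,0,0.003],[0,0,0]]]'
python3 -m inch '[[[0,0,0],[0,0,0]],[[0,0,0],[0,0,0]],[[0,0,0],[0,0,0]],[[0,0,0],[0,0,0]],[[0,0,0],[0,0,0]]]'
python3 - <<'E'
from h import *
go([.612,.266,.125],21.5)
ims=[]
for c,(x,y) in (('top',(100,120)),('side',(195,110))):
    im=vision.snapshot(c); ims.append(cv2.resize(im[y:y+90,x:x+90],(400,400),interpolation=2)[:,:,::-1])
    for q in ('lid','low_pot'): print(c,q,[(np.round(d['at'],3).tolist(),round(d['conf'],2)) for d in models.mark_of(c,q) if d['at'][0]>.5])
cv2.imwrite('pics/pre3.png',np.hstack(ims))
E
```

```text
time_s: 16.52
eef_pos: [0.609, 0.2679, 0.1458]
tcp_rot: [0.562, 0.827, -0.003, -0.002]
force: [-1.6, -0.4, -1.6]
gripper_width: 0.262
grip_force: 34.6
time_s: 16.93
eef_pos: [0.6126, 0.2686, 0.1514]
tcp_rot: [0.562, 0.827, 0.001, 0.001]
force: [-0.4, -0.8, -1.4]
gripper_width: 0.265
grip_force: 34.6
t 16.93 pos [0.6126 0.2686 0.1514] yaw 21.59 shift frac [-0.0027 -0.0019  0.033 ] force [-0.4 -0.8 -1.4] grip 0.2650681189514971 34.55381225561723
tool z [ 0.0021  0.0013 -1.    ]
turn az frac (tool z down => minus) 0.0008
top lid [([0.612, 0.27, 0.131], 0.57)]
top low_pot [([0.616, 0.267, 0.031], 0.93)]
side lid [([0.613, 0.272, 0.13], 0.6), ([0.555, 0.131, 0.028], 0.22)]
side low_pot [([0.612, 0.267, 0.03], 0.76)]
```

View pics/pre3.png

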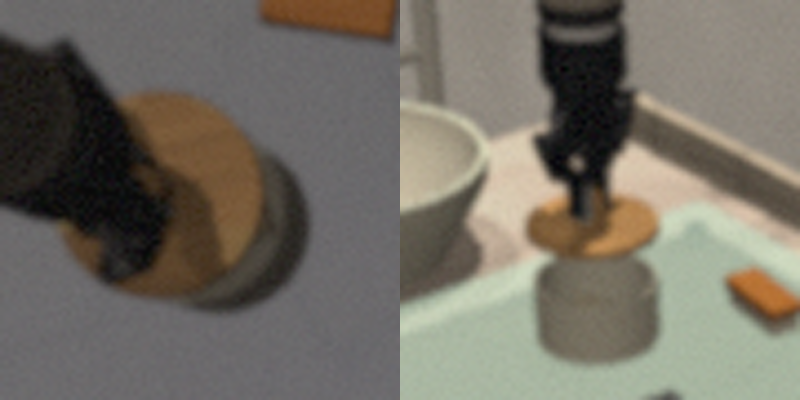

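The lid hangs level above the low pot. In the top crop the lid's centre is about (162,195), a full pixel position of (136.5,163.9). I'll compare it with the rim's pixel centre.

```bash
python3 - <<'E'
from h import *
im=np.mean([vision.snapshot('top').astype(float) for _ in range(3)],0)
m=((im[...,0]-im[...,2])>18).astype(np.uint8); m[:138]=0; m[190:]=0; m[:,:112]=0; m[:,172:]=0
m=cv2.morphologyEx(m,cv2.MORPH_OPEN,np.ones((3,3),np.uint8))
c=max(cv2.findContours(m,0,1)[0],key=cv2.contourArea); p=ray('top',c[:,0],.149)[:,:2]*1000
# robust circle of known radius from outer points
from scipy.optimize import least_squares
f=least_squares(lambda q:np.hypot(*(p-q).T)-59,[612,268],loss='cauchy',f_scale=1.5); print('lid centre',f.x,np.median(abs(f.fun)))
go([.612,.266,.125],21.5)
E
```

```text
lid centre [611.74450663 262.14210317] 1.5291772197058684
t 17.38 pos [0.6117 0.2683 0.15  ] yaw 21.6 shift frac [-0.0028 -0.0007  0.0312] force [-0.2 -0.  -2.4] grip 0.2622014624540509 34.55334542901255
tool z [-0.e+00  1.e-04 -1.e+00]
turn az frac (tool z down => minus) 0.0009
```

```bash

python3 -m inch '[[[-0.002,-0.0005,0.012],[0,0,0]],[[0,0,0.012],[0,0,0]],[[0,0,0.01],[0,0,0]],[[0,0,0.006],[0,0,0]],[[0,0,0.003],[0,0,0]]]'
python3 -m inch '[[[0,0,0.003],[0,0,0]],[[0,0,0.003],[0,0,0]],[[0,0,0.002],[0,0,0]],[[0,0,0],[0,0,0]],[[0,0,0],[0,0,0]]]'
python3 -c "
from h import *
go([.612,.266,.104],21.5)"
```

```text
time_s: 17.8
eef_pos: [0.611, 0.2664, 0.1137]
tcp_rot: [0.562, 0.827, -0.001, -0.001]
force: [-0.5, 0.2, -1.3]
gripper_width: 0.262
grip_force: 34.6
time_s: 18.22
eef_pos: [0.6121, 0.2668, 0.1094]
tcp_rot: [0.562, 0.827, 0.0, 0.0]
force: [0.5, 0.4, -2.2]
gripper_width: 0.266
grip_force: 34.6
t 18.22 pos [0.6121 0.2668 0.1094] yaw 21.61 shift frac [-0.0008 -0.0005  0.0067] force [ 0.5  0.4 -2.2] grip 0.26554450889070097 34.6269592596218
tool z [ 4.e-04  3.e-04 -1.e+00]
turn az frac (tool z down => minus) 0.0009
```

```bash

python3 -m inch '[[[0,0,0.002],[0,0,0]],[[0,0,0.002],[0,0,0]],[[0,0,0.001],[0,0,0]],[[0,0,0],[0,0,0]],[[0,0,0],[0,0,0]]]'
python3 -m inch '[[[0,0,0.001],[0,0,0]],[[0,0,0.001],[0,0,0]],[[0,0,0.001],[0,0,0]],[[0,0,0],[0,0,0]],[[0,0,0],[0,0,0]]]'
python3 -c "
from h import *
go([.612,.266,.102],21.5)"
```

```text
time_s: 18.63
eef_pos: [0.6119, 0.2667, 0.1051]
tcp_rot: [0.562, 0.827, -0.0, -0.0]
force: [0.6, -1.2, -0.8]
gripper_width: 0.266
grip_force: 34.6
time_s: 19.05
eef_pos: [0.6121, 0.2668, 0.104]
tcp_rot: [0.562, 0.827, 0.0, -0.0]
force: [-1.7, -0.7, 5.7]
gripper_width: 0.268
grip_force: 35.2
t 19.05 pos [0.6121 0.2668 0.104 ] yaw 21.6 shift frac [-0.0009 -0.0005  0.0025] force [-1.7 -0.7  5.7] grip 0.2681301584837653 35.24208669201471
tool z [ 3.e-04  7.e-04 -1.e+00]
turn az frac (tool z down => minus) 0.0009
```

```bash

python3 -m inch '[[[0,0,0],[0,0,0]],[[0,0,0],[0,0,0]],[[0,0,0],[0,0,0]],[[0,0,0],[0,0,0]],[[0,0,0],[0,0,0]]]' 0.65
python3 -m inch '[[[0,0,-0.005],[0,0,0]],[[0,0,-0.02],[0,0,0]],[[0,0,-0.04],[0,0,0]],[[0,0,-0.05],[0,0,0]],[[0,0,-0.03],[0,0,0]]]'
python3 -m inch '[[[-0.04,-0.0213,0],[0,0,0]],[[-0.04,-0.0213,0],[0,0,0]],[[-0.04,-0.0213,0],[0,0,0]],[[-0.04,-0.0213,0],[0,0,0]],[[-0.04,-0.0213,0],[0,0,0]]]'
python3 - <<'E'
from h import *
go([.612,.266,.102],21.5)
ims=[]
for c,(x,y) in (('top',(100,120)),('side',(195,110))):
    im=vision.snapshot(c); ims.append(cv2.resize(im[y:y+90,x:x+90],(400,400),interpolation=2)[:,:,::-1])
    for q in ('lid','low_pot','tall_pot'): print(c,q,[(np.round(d['at'],3).tolist(),round(d['conf'],2)) for d in models.mark_of(c,q) if d['at'][0]>.5])
cv2.imwrite('pics/end.png',np.hstack(ims))
E
```

```text
time_s: 19.47
eef_pos: [0.612, 0.2667, 0.1026]
tcp_rot: [0.562, 0.827, -0.0, 0.0]
force: [0.4, -0.3, 0.5]
gripper_width: 0.654
grip_force: 0.0
time_s: 19.88
eef_pos: [0.6133, 0.2669, 0.2229]
tcp_rot: [0.562, 0.827, 0.002, 0.001]
force: [0.5, 0.7, 1.4]
gripper_width: 0.649
grip_force: 0.0
time_s: 20.3
eef_pos: [0.5913, 0.0848, 0.2193]
tcp_rot: [0.562, 0.827, 0.0, 0.0]
force: [0.6, -0.8, -0.7]
gripper_width: 0.65
grip_force: 0.0
t 20.3 pos [0.5913 0.0848 0.2193] yaw 21.61 shift frac [0.201  0.1073 0.1467] force [ 0.6 -0.8 -0.7] grip 0.6495542698822505 0.0
tool z [ 8.e-04  4.e-04 -1.e+00]
turn az frac (tool z down => minus) 0.0009
top lid []
top low_pot []
top tall_pot [([0.552, -0.28, 0.029], 0.91)]
side lid [([0.616, 0.265, 0.082], 0.62)]
side low_pot [([0.615, 0.265, 0.032], 0.82)]
side tall_pot [([0.549, -0.285, 0.029], 0.8), ([0.75, 0.197, 0.032], 0.65)]
```

View pics/end.png

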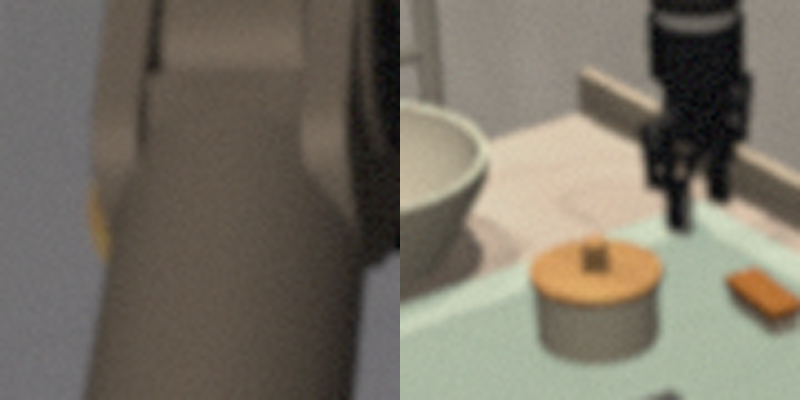

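The lid sits level and home on the low pot at crop (595,270), at height 0.082 as expected, and the gripper is clear. Handing in.

```bash
python3 -m inch '[[[0,0,0],[0,0,0]],[[0,0,0],[0,0,0]],[[0,0,0],[0,0,0]],[[0,0,0],[0,0,0]],[[0,0,0],[0,0,0]]]'; python3 -c "
from cell import manip
print(manip.close_job())"
```

```text
time_s: 21.12
eef_pos: [0.5917, 0.0867, 0.2187]
tcp_rot: [0.562, 0.827, 0.0, 0.0]
force: [-0.1, 0.0, -0.3]
gripper_width: 0.648
grip_force: 0.0
the job is handed in; nothing more can be done
None
```

The soap is in the low pot with the wooden lid lowered home and level over it, the tall pot stands open, and the job was handed in at about 21 s; the hand-in returned no verdict.

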